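# Torque the cap of the demonstration filter housing

## Robot

A 6-joint arm with a two-finger parallel gripper is mounted at the origin on the work surface. World frame = base frame: x ahead of the robot, y to its left, z up, the work surface at z = 0. Lengths are in m, angles in rad, forces in N, time in s.
With the tool pointing down it reaches from about 0.35 to 0.975 m from the base axis. Payload 4.9 kg.
Tool frame: the origin (TCP) lies midway between the tips of the shut fingers; the grasp point (between the pads) lies 19 mm behind it; z points along the fingers, y is the direction in which the jaws open and shut (so a half turn about z gives the same grasp; the last joint's range is limited). The gripper opens to 85 mm and grips with 20 to 120 N. Pads are 22 mm wide; open, the fingers measure 114 mm over their backs; the gripper's body (76 mm by 85 mm) begins 54 mm behind the grasp point. The pads swing forward as they close: fully open they stand 13 mm farther back than shut.
Start: joints at [0.99, 0.053, 1.613, -0, 1.476, -0.119], TCP at [0.278, 0.56, 0.231] pointing down, gripper open.
Joint ranges: [-3.01, 3.01], [-1.01, 2.22], [0.06, 2.58], [-1.02, 4.17], [0.09, 2.62], [-3.14, 3.14]. Speed limits (rad/s): [2.57, 2.57, 3.14, 3.14, 3.14, 3.14].

## Interface

Orientations are given as a rotation vector (axis times angle).
In Python, from station import ctrl gives the robot as it stands.
- The arm moves only by the tool play_rows, never from a script. Its argument "motion" is a list that holds one entry, the list of rows, each a list of 7 numbers: the closure, from -1 (fully open) to 1 (shut), then the shift along the tool's x, y, z in cm, then the turn, a rotation vector about the tool's x, y, z in degrees. A call has 1 to 20 rows; each row is the pose to reach, as a shift and turn from the pose measured when the call began, along the tool's axes at that moment; what a row does not reach only later rows make up. A row lasts 1/8 s, in which the tool goes at most 62.5 mm and 10.7 degrees, less where a joint would pass 70% of its speed; a pose out of reach is approached as far as the arm can. A call with a gripper value outside its range is refused whole. The fingers move at their own pace and stop on an object; "newtons" is the grip in N (left out, the last holds). Time passes only in rows, so rows that repeat a pose let the fingers close. It gives the time, the measured TCP pose, the force and the opening at its end, in the units of the state.
- ctrl.get_obs(): the state, without advancing time (a new reading comes with each control period).
- ctrl.get_image(name): name is "scene" or "top"; returns a dict with "color" (480x640x3 uint8, red, green, blue), "mtx" (3x3 intrinsics, pixels), "T" (4x4, takes a point from camera to world coordinates). Camera axes: x right, y up, looking along -z (the intrinsics and any distortion apply to the point x, -y, -z); pixel columns grow to the right and rows downward; lengths in m; the calibration is good to about 2 mm. A picture is of the moment at which its call begins. There is no depth.
- ctrl.finish_job(): hands the job in, once; it reports no verdict.
The state is a dict: "t": time; "q": joint angles; "dq": joint speeds; "effort": joint torques, N m; "tool_pos": TCP position; "tool_rot": TCP orientation; "contact_force": force on the tool from outside, world axes, zero at the start; "wrist_torque": the same for the moment, N m; "opening": finger opening in m.
Only numpy, scipy, OpenCV 4.12 (cv2) and the standard library are available. Lean on these libraries where they do the work, as an engineer would, in place of code of your own. Each camera call takes 0.05 s, during which the arm holds its last target.

## Task

Close the clear filter housing on the yellow stand: lift the torque wrench out of its foam tray, set its socket fully down over the hexagon on the black cap and let go. Then take it by its red grip and swing it clockwise, seen from above, until the cap is home and the wrench's joint trips; stop there, do not force it on to the end of its fold. Leave the wrench sitting on the cap with its handle sprung back straight, and do not disturb the beaker or the other filters.

Things in the scene. Friction and masses are not known exactly. Their poses are not given: they have to be found in the camera images.
- stand: Fixed yellow drip tray, 200 x 190 mm, rim 22 mm high; an upright clear filter housing, 76 mm in diameter, stands in its middle. Origin on the counter under the middle: the vertical through it is the axis of housing and cap. z up. A brass tap (84 to 102 mm up) points from the housing to the beaker, a black stub stands low on the +x side.
- cap (a joint): Turn (rad) of the black screw cap on the housing. Grows as it is screwed down, clockwise from above. Starts between 0 and 0.3; fully home, at a hard stop, at 0.6. Turns against about 0.25 N m of friction and stays where it is left.
- hex_top (a point): Centre of the top of the hexagon on the cap, 152 mm above the counter, on the stand's axis; turns with the cap. z up, x to a corner of the hexagon. 32 mm across flats, 37 across corners, 26 mm tall, top 5.5 mm chamfered all round by 4 mm. Below it the cap's sloping shoulder, 86 mm in diameter, reaches up to 126 mm above the counter.
- socket_mouth (a point): Centre of the open lower end of the torque wrench's round socket (46 mm in diameter, 39 tall). z up along the socket's axis, x along the wrench to its grip. The hexagonal cavity, 33.3 mm across flats, 24 deep, has a corner towards x: it fits when x is at a multiple of 60 degrees to the x of hex_top. Fully down: 24 mm below hex_top. No ratchet. In the tray: pointing down, 6 mm above the counter.
- wrench_neck (a point): Middle of the steel neck of the wrench (199 mm long, 0.38 to 0.52 kg), 36 mm from the socket's axis towards the grip, 53 mm above the socket's mouth, at the balance point; axes as socket_mouth. Neck 16 mm wide (y) and high, bare from 20 to 52 mm from the socket's axis, next to the 40 mm round head. In the tray only here is there room for fingers: 25 mm at each side, 50 mm under this point.
- grip_center (a point): Middle of the round red grip, 26 mm thick, 64 long, on the handle's axis, 142 mm from the socket's axis when straight. x along the handle away from the socket, z up. In the tray it is sunk in a foam slot, 6 mm standing out. With the socket on the hexagon and the wrench let go, the handle sticks out level, drooping up to 7 degrees, and the wrench stays on by itself.
- handle (a joint): Fold (rad) of the breakaway joint, a pivot parallel to the socket's axis, 64 mm from it. 0: straight; grows as the handle folds clockwise from above. A preloaded spring keeps it straight until the pull at the grip's middle is about 11.5 N (1.6 N m on the cap); then it trips and folds, the pull rising no more. Clearly tripped above 0.12, end of fold 0.5. Springs straight when relieved.
- case: Fixed grey foam-lined tray, 236 mm along x, 110 along y, rim 20 mm high. Origin on the counter under its middle, z up. The wrench lies along its x axis, socket to -x, socket axis 76.5 mm from the middle. Foam round the socket 26 mm high; foam beside the handle 66 mm high, starting 83 mm from the socket's axis.
- beaker: Small glass beaker, 44 mm in diameter at the rim, 52 mm tall, standing in the yellow tray under the tap. Origin at the centre of its underside. To be left alone.
- spin_on: Black spin-on filter can with a grey band, 90 mm in diameter, 125 mm tall, upright. Origin at the centre of its underside. To be left alone.
- element: Pleated paper filter element with black ends, 76 mm in diameter, 108 mm tall, upright. Origin at the centre of its underside. To be left alone.

How it is judged:
By the outcome, as a careful person would: the job done as asked, in the order asked, and still so for the second after the job is handed in, with the robot touching nothing.
It also fails if it takes over 50 s, if anything falls off the work surface, if the arm or the gripper's body presses on something with over 40 N, if the wrist force passes 120 N, or if a joint passes its speed limit or range.

## Working session

There is one attempt and no reset: what is moved stays moved. The work goes in short steps, Python scripts to look and compute and a tool call to move; the robot and the scene stay as the last step left them, time stands still between calls to the robot, and variables do not carry over. Pictures are saved under pics/ and viewed, and the job is handed in when it is done.

Besides the shell and the picture viewer there is one more tool, called after "Emit:" by a JSON object that holds its "op" and its "data", one argument or row to a line. play_rows: Moves the arm, as the interface text tells. Its arguments: {"type":"object","properties":{"motion":{"type":"array"},"newtons":{"type":"number"}},"required":["motion"]}

```bash
ls; mkdir -p pics
cat > h.py <<'E'
import numpy as np,cv2
from scipy.spatial.transform import Rotation as R
from station import ctrl
def snap(n,f):
    d=ctrl.get_image(n); cv2.imwrite('pics/'+f+'.png',d['color'][:,:,::-1]); np.savez('pics/'+f+'.npz',**{k:np.array(d[k]) for k in('color','mtx','T')})
    return d
def load(f): return dict(np.load('pics/'+f+'.npz'))
def ray(d,u,v):
    K=d['mtx'];T=d['T']
    p=np.linalg.inv(K)@np.array([u,v,1.]); p=np.array([p[0],-p[1],-p[2]])
    return T[:3,3],T[:3,:3]@p
def onz(d,u,v,z):
    o,r=ray(d,u,v); return o+r*(z-o[2])/r[2]
def proj(d,P):
    T=d['T'];p=T[:3,:3].T@(np.array(P)-T[:3,3]);p=np.array([p[0],-p[1],-p[2]]);q=d['mtx']@p;return q[:2]/q[2]
E
python3 - <<'E'
from h import *
for n in('scene','top'):
    d=snap(n,n+'0');print(d['mtx'],d['T'],[k for k in d])
print(ctrl.get_obs())
E
```

```text
pics
[[565.45678904   0.         324.5760216 ]
 [  0.         565.45678904 238.85319669]
 [  0.           0.           1.        ]] [[ 0.11408879 -0.70903535  0.69588262  1.53738431]
 [ 0.99344542  0.07643994 -0.08498899  0.00340956]
 [ 0.00706697  0.70101769  0.71310887  1.07955534]
 [ 0.          0.          0.          1.        ]] ['color', 'mtx', 'T']
[[549.74388885   0.         320.10941239]
 [  0.         549.74388885 233.22202373]
 [  0.           0.           1.        ]] [[ 0.0255145   0.9816722  -0.18886159  0.3291009 ]
 [-0.99940366  0.02944526  0.018036    0.11502654]
 [ 0.02326652  0.18828879  0.98183807  1.48363223]
 [ 0.          0.          0.          1.        ]] ['color', 'mtx', 'T']
{'t': 0.1, 'q': array([ 9.90030084e-01,  5.33328033e-02,  1.61418137e+00, -1.77517179e-05,
        1.47601798e+00, -1.19008804e-01]), 'dq': array([ 0.00125192, -0.00036329, -0.00231795, -0.00030444, -0.00173181,
       -0.00098803]), 'effort': array([ 4.82367777e-04, -3.94903994e+01, -3.71363139e+01, -1.01491812e-04,
        3.87670836e-03, -1.73906841e-05]), 'tool_pos': array([0.27813991, 0.55905153, 0.23014521]), 'tool_rot': array([-7.18748884e-01, -3.05760095e+00,  2.87089358e-03]), 'contact_force': array([ 0.71284988,  0.02384554, -0.17100475]), 'wrist_torque': array([0.01436269, 0.04274317, 0.02673864]), 'opening': 0.08554478161695193}
```

View pics/scene0.png

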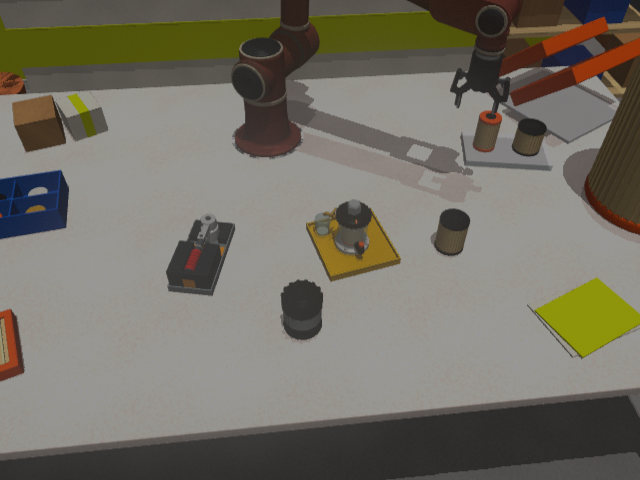

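View pics/top0.png

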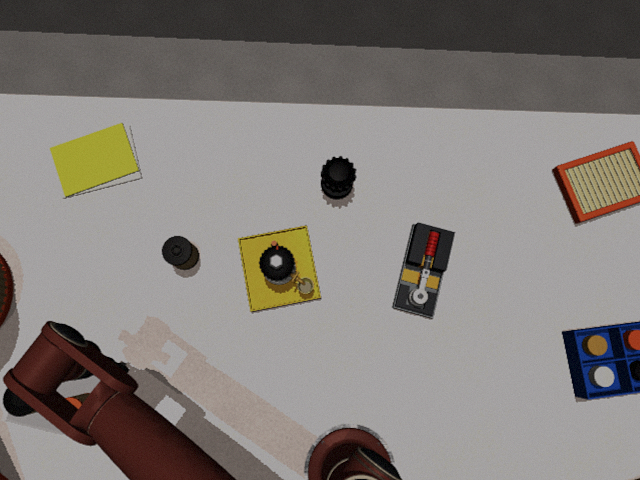

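The scene view shows the grey case at about (203,255), the stand at (352,240), the spin-on at (302,310) and the element at (452,232). In the top view the cap is at (277,263), the wrench runs from (420,296) to (432,243), and the beaker is at (305,287). I'll zoom in next.

Run:
```python
from h import *
t=load('top0')['color'][:,:,::-1];s=load('scene0')['color'][:,:,::-1]
def crop(im,x,y,w,h,k,g=2.0):
    c=cv2.resize(im[y:y+h,x:x+w],None,fx=k,fy=k,interpolation=cv2.INTER_CUBIC)
    return np.uint8(255*(c/255.)**(1/g))
a=crop(t,390,218,70,105,5.7);b=crop(t,242,228,70,105,5.7) 
cv2.imwrite('pics/c1.png',np.hstack([a,b]))
a=crop(s,165,205,75,90,5.3);b=crop(s,312,190,75,90,5.3)
cv2.imwrite('pics/c2.png',np.hstack([a,b]))
```

```text
(no output)
```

View pics/c1.png

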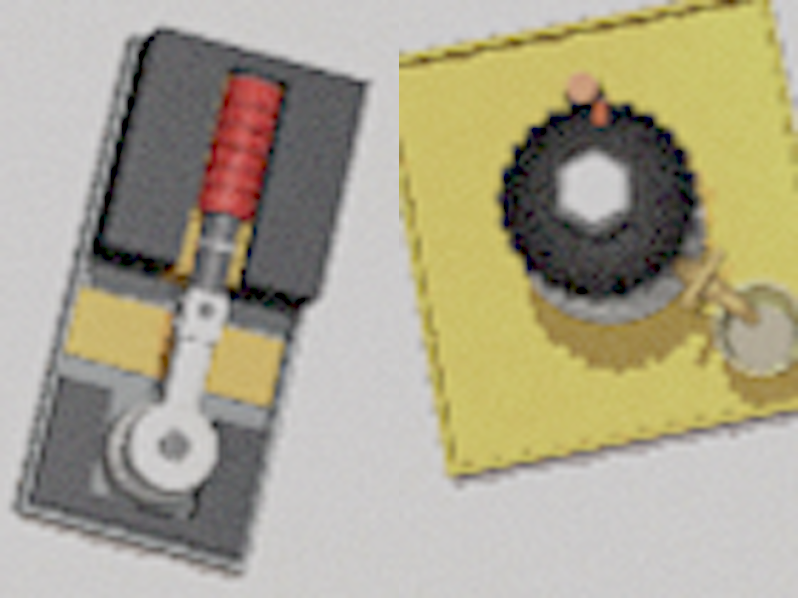

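View pics/c2.png

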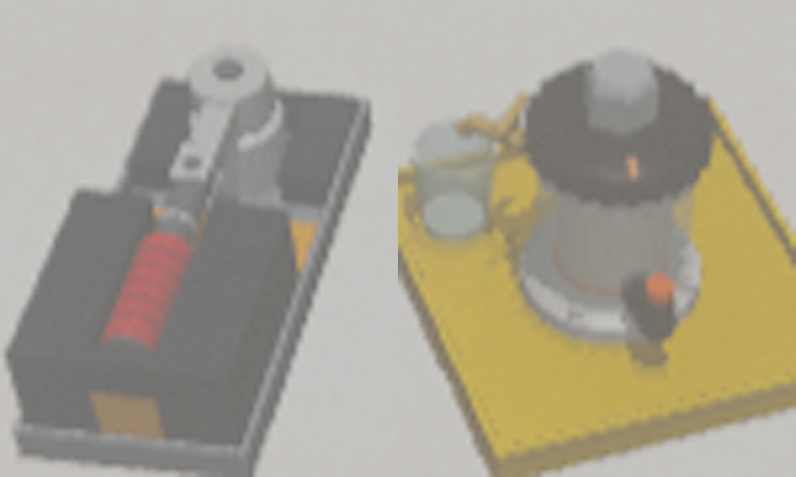

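```bash
cat > m.py <<'E'
from h import *
import sys
def rect(d,c,z,half,res):  # resample onto horizontal plane z: rows +x.. img[i,j] = world c + (i,j)*res
    n=int(2*half/res); ax=(np.arange(n)-n/2)*res
    X,Y=np.meshgrid(c[0]+ax,c[1]+ax,indexing='ij')
    P=np.stack([X,Y,np.full_like(X,z)],-1)
    T=d['T'];p=(P-T[:3,3])@T[:3,:3];p=np.stack([p[...,0],-p[...,1],-p[...,2]],-1)@d['mtx'].T
    m=(p[...,:2]/p[...,2:]).astype(np.float32)
    return cv2.remap(d['color'],m[...,0],m[...,1],cv2.INTER_CUBIC)
E
python3 - <<'E'
from m import *
d=load('top0')
c=onz(d,276,262,.152);print('hex approx',c, 'cam',d['T'][:3,3])
im=rect(d,c,.1495,.03,.00025); cv2.imwrite('pics/hx.png',cv2.resize(im[:,:,::-1],None,fx=2,fy=2))
g=im.mean(2);print(np.percentile(g,[5,25,50,75,90,99]))
for w in(90,110,130,150,170):
    cs,_=cv2.findContours(np.uint8(g>w),0,1)
    k=max(cs,key=cv2.contourArea);M=cv2.moments(k);cx,cy=M['m10']/M['m00'],M['m01']/M['m00']
    # contour coords (col=y,row=x)
    ctr=c[:2]+(np.array([cy,cx])-120)*.00025
    p=k[:,0,:].astype(float);x=p[:,1]-cy;y=p[:,0]-cx
    th=np.arctan2(y,x);r=np.hypot(x,y)*.25
    tt=np.linspace(-np.pi,np.pi,721)[:-1];o=np.argsort(th);rr=np.interp(tt,th[o],r[o],period=2*np.pi)
    h=np.mean(rr*np.exp(-6j*tt))
    print(w,ctr,'area mm2',cv2.contourArea(k)*.0625,'corner deg',-np.degrees(np.angle(h))/6, 'amp',2*abs(h), 'lo',[round(2*abs(np.mean(rr*np.exp(-1j*n*tt))),2) for n in range(1,8)])
# stand: yellow mask
hsv=cv2.cvtColor(d['color'],cv2.COLOR_RGB2HSV)
m=cv2.inRange(hsv,(20,120,60),(35,255,255));m[:, :200]=0;m[:,340:]=0;m[:200]=0;m[330:]=0
cs,_=cv2.findContours(cv2.morphologyEx(m,cv2.MORPH_CLOSE,np.ones((9,9))),0,1);k=max(cs,key=cv2.contourArea)
b=cv2.boxPoints(cv2.minAreaRect(k));
P=np.array([onz(d,*q,.022) for q in b]);print(P,P.mean(0)); print(np.linalg.norm(P-np.roll(P,1,0),axis=1))
E
```

```text
hex approx [0.51060697 0.1962612  0.152     ] cam [0.3291009  0.11502654 1.48363223]
[  4.66666667  12.66666667  17.33333333  38.         161.66666667
 168.33333333]
90 [0.51472042 0.19731028] area mm2 643.8125 corner deg 1.3499378515996667 amp 0.6945407967272452 lo [np.float64(0.01), np.float64(0.18), np.float64(0.12), np.float64(0.07), np.float64(0.12), np.float64(0.69), np.float64(0.04)]
110 [0.51472073 0.19730122] area mm2 585.03125 corner deg 0.30966621450873894 amp 0.6814039362877874 lo [np.float64(0.01), np.float64(0.14), np.float64(0.1), np.float64(0.06), np.float64(0.14), np.float64(0.68), np.float64(0.05)]
130 [0.51469229 0.19720168] area mm2 524.375 corner deg -0.21274867765776276 amp 0.6825455482276886 lo [np.float64(0.01), np.float64(0.12), np.float64(0.1), np.float64(0.08), np.float64(0.17), np.float64(0.68), np.float64(0.04)]
150 [0.51471607 0.19730161] area mm2 449.53125 corner deg -0.521404166131888 amp 0.6582067987149931 lo [np.float64(0.01), np.float64(0.27), np.float64(0.02), np.float64(0.15), np.float64(0.14), np.float64(0.66), np.float64(0.04)]
170 [0.52110225 0.20521435] area mm2 8.28125 corner deg 1.7872820012160446 amp 0.10563180663707478 lo [np.float64(0.36), np.float64(0.77), np.float64(0.39), np.float64(0.18), np.float64(0.28), np.float64(0.11), np.float64(0.03)]
[[0.58986759 0.31444429 0.022     ]
 [0.63320147 0.12695229 0.022     ]
 [0.4370295  0.08327909 0.022     ]
 [0.39622435 0.26657998 0.022     ]] [0.51408073 0.19781391 0.022     ]
[0.19947105 0.1924346  0.2009746  0.18778785]
```

View pics/hx.png

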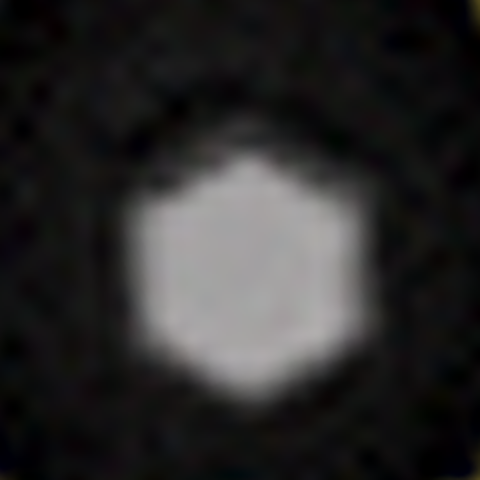

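Run:
```python
from m import *
d=load('top0')
c=onz(d,425,270,.068);print(c)
im=rect(d,c,.068,.12,.0005);cv2.imwrite('pics/wr.png',im[:,:,::-1])
hsv=cv2.cvtColor(im,cv2.COLOR_RGB2HSV)
m=((hsv[...,0]<8)|(hsv[...,0]>172))&(hsv[...,1]>130)&(hsv[...,2]>60)
m=np.uint8(m)*255
n,l,st,ce=cv2.connectedComponentsWithStats(m)
for i in range(1,n):
    if st[i,4]>200:
        ys,xs=np.nonzero(l==i);P=np.stack([ys,xs],1)
        (a,b),(w,h),ang=cv2.minAreaRect(P.astype(np.float32)); 
        vx=cv2.fitLine(P.astype(np.float32),cv2.DIST_L2,0,.01,.01).ravel()
        print('red',st[i],c[:2]+(P.mean(0)-240)*.0005,'mm',w*.5,h*.5,'dir',np.degrees(np.arctan2(vx[1],vx[0])))
g=im.mean(2)
for w in(150,170,190): print(w,(g>w).mean())
sc=load('scene0');print('hex in scene expected',proj(sc,[.5144,.1971,.152]))
g=cv2.cvtColor(im,cv2.COLOR_RGB2GRAY)
```

```text
[ 0.51221258 -0.18624873  0.068     ]
red [ 166  316   77  133 6211] [ 0.58355778 -0.20458185] mm 25.721590042114258 67.11782836914062 dir -14.51046
150 0.5508246527777778
170 0.004743923611111111
190 0.0
hex in scene expected [352.71276672 202.27390045]
```

View pics/wr.png

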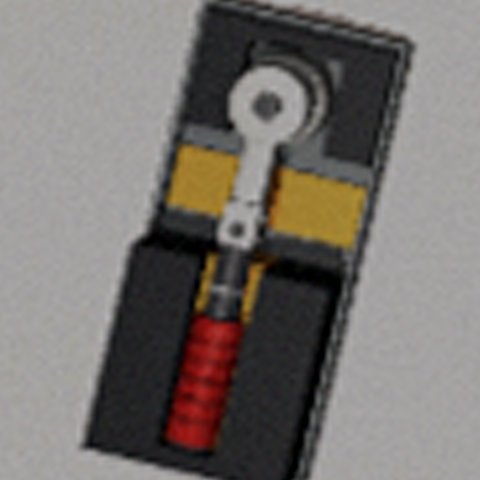

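Run:
```python
from m import *
d=load('top0');s=load('scene0')
def tri(a,b):
    o1,r1=ray(d,*a);o2,r2=ray(s,*b);A=np.stack([r1,-r2],1);t=np.linalg.lstsq(A,o2-o1,rcond=None)[0]
    p=o1+r1*t[0];q=o2+r2*t[1];return (p+q)/2,np.linalg.norm(p-q)
w=lambda x,y:proj(d,[x,y,.068])
hd=w(.4442,-.1722);pv=w(.5072,-.1877);print(hd,pv)
print('head',tri(hd,(208.,218.2)));print('pivot',tri(pv,(201.2,235.4)))
print('hex',tri(proj(d,[.5144,.1971,.152]),(312+620/5.3,190+66/5.3)))
# white blob circle
c=np.array([.51221258,-.18624873]);im=rect(d,[*c],.068,.12,.0005)
g=im.mean(2);hs=cv2.cvtColor(im,cv2.COLOR_RGB2HSV)
m=np.uint8((g>125)&(hs[...,1]<60));m[:, :200]=0;m[:50]=0;m[260:]=0;m[:,330:]=0
cs,_=cv2.findContours(m,0,1);k=max(cs,key=cv2.contourArea);p=k[:,0,:].astype(float)
sel=p[:,1]<115;q=p[sel];A=np.c_[2*q,np.ones(len(q))];z=np.linalg.lstsq(A,(q**2).sum(1),rcond=None)[0]
print('circle',c+(z[[1,0]]-240)*.0005,'r',.5*np.sqrt(z[2]+z[0]**2+z[1]**2))
# neck axis centre: rows 150-195
mid=[]
for r in range(145,195,4):
    xs=np.nonzero(m[r])[0]
    if len(xs): mid.append((r,xs.min(),xs.max(),xs.mean()))
mid=np.array(mid);f=np.polyfit(mid[:,0],mid[:,3],1);print(mid[::4]);print('neck dir',np.degrees(np.arctan(f[0])))
```

```text
[419.84861915 296.08520214] [425.57633476 271.93313137]
head (array([ 0.44411312, -0.17005401,  0.06933647]), np.float64(0.003676206319785786))
pivot (array([ 0.50688811, -0.185135  ,  0.07046041]), np.float64(0.00398878060569431))
hex (array([0.53838411, 0.28472271, 0.16949088]), np.float64(0.18421756391130592))
circle [ 0.44464234 -0.17248484] r 18.353632532868673
[[145.  246.  273.  259.5]
 [161.  241.  269.  255. ]
 [177.  237.  265.  251. ]
 [193.  234.  260.  247. ]]
neck dir -14.516699958854536
```

```bash
cat > mv.py <<'E'
from h import *
def rel(pos,yaw,half=False):
    """row to go to TCP pos with tool down; yaw deg = world direction of tool x axis (mod 180 nearest)"""
    o=ctrl.get_obs();Rc=R.from_rotvec(o['tool_rot']);best=None
    for k in (0,180):
        a=np.radians(yaw+k);x=np.array([np.cos(a),np.sin(a),0]);z=np.array([0,0,-1.]);y=np.cross(z,x)
        Rt=R.from_matrix(np.stack([x,y,z],1));dr=(Rc.inv()*Rt).as_rotvec(degrees=True)
        if best is None or np.linalg.norm(dr)<np.linalg.norm(best): best=dr
    s=Rc.inv().apply(np.array(pos)-o['tool_pos'])*100
    print('row',np.round(s,2),np.round(best,1),'| q6 %.2f'%o['q'][5])
def st():
    o=ctrl.get_obs();M=R.from_rotvec(o['tool_rot']).as_matrix()
    print('t %.2f pos %s xax %s zax %s F %s T %s open %.4f q %s'%(o['t'],np.round(o['tool_pos'],4),np.round(M[:,0],3),np.round(M[:,2],3),np.round(o['contact_force'],1),np.round(o['wrist_torque'],2),o['opening'],np.round(o['q'],2)))
E
python3 - <<'E'
from mv import *
st();rel([.4795,-.1794,.26],-14)
E
```

```text
t 0.10 pos [0.2781 0.5591 0.2301] xax [-0.895  0.446  0.   ] zax [-0.001 -0.002 -1.   ] F [ 0.7  0.  -0.2] T [0.01 0.04 0.03] open 0.0855 q [ 0.99  0.05  1.61 -0.    1.48 -0.12]
row [-50.93 -57.15  -2.89] [ -0.1  -0.  -12.5] | q6 -0.12
```

Emit:
{"op": "play_rows", "data": {
  "motion": [
    [[0.35,0,0,-5,0,0,0],[0.35,-6,-6,-5,0,0,-6],[0.35,-51,-57.2,-3,0,0,-12.5],[0.35,-51,-57.2,-3,0,0,-12.5],[0.35,-51,-57.2,-3,0,0,-12.5],[0.35,-51,-57.2,-3,0,0,-12.5],[0.35,-51,-57.2,-3,0,0,-12.5],[0.35,-51,-57.2,-3,0,0,-12.5],[0.35,-51,-57.2,-3,0,0,-12.5],[0.35,-51,-57.2,-3,0,0,-12.5],[0.35,-51,-57.2,-3,0,0,-12.5],[0.35,-51,-57.2,-3,0,0,-12.5],[0.35,-51,-57.2,-3,0,0,-12.5],[0.35,-51,-57.2,-3,0,0,-12.5],[0.35,-51,-57.2,-3,0,0,-12.5],[0.35,-51,-57.2,-3,0,0,-12.5],[0.35,-51,-57.2,-3,0,0,-12.5]]
  ],
  "newtons": 60
}}

```text
t: 2.22
tool_pos: [0.4799, -0.1787, 0.2614]
tool_rot: [-0.378, -3.118, 0.002]
contact_force: [-0.4, -0.7, 0.0]
opening: 0.0279
```

Run:
```python
from mv import *
st();rel([.4795,-.1794,.15],-14)
d=snap('top','top1');s=snap('scene','scene1')
p=ctrl.get_obs()['tool_pos']
u,v=proj(d,p).astype(int);a,b=proj(s,p).astype(int);print(u,v,a,b)
t=d['color'][:,:,::-1];q=s['color'][:,:,::-1]
A=cv2.resize(t[v-45:v+45,u-45:u+45],(400,400),interpolation=2);B=cv2.resize(q[b-45:b+45,a-45:a+45],(400,400),interpolation=2)
for im in(A,B):cv2.drawMarker(im,(200,200),(0,255,0),0,12,1)
cv2.imwrite('pics/g1.png',np.uint8(255*(np.hstack([A,B])/255.)**.5))
```

```text
t 2.23 pos [ 0.4799 -0.1787  0.2614] xax [-0.971  0.239  0.   ] zax [-0.001 -0.002 -1.   ] F [-0.4 -0.7  0. ] T [ 0.01 -0.01  0.03] open 0.0279 q [-0.5  -0.24  1.83 -0.    1.54 -1.83]
row [ 0.02 -0.06 11.14] [-0.1 -0.   0.2] | q6 -1.83
440 273 191 168
```

View pics/g1.png

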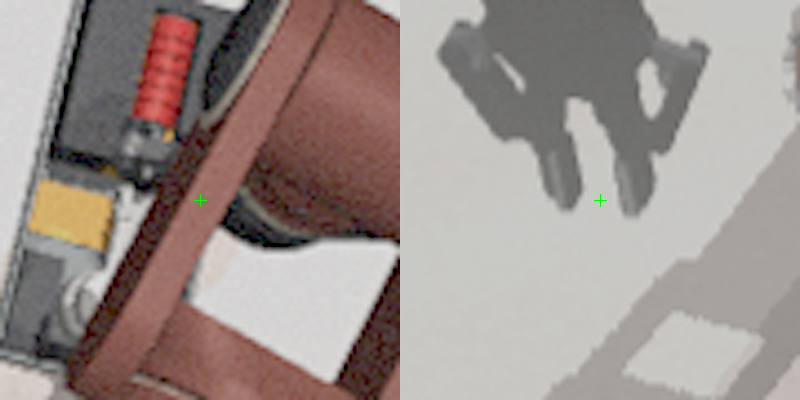

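Emit:
{"op": "play_rows", "data": {
  "motion": [
    [[0.35,0,0,5,0,0,0],[0.35,0,0.2,10,0,0,0],[0.35,0,0.2,15,0,0,0],[0.35,0,0.2,16,0,0,0],[0.35,0,0.2,16,0,0,0]]
  ]
}}

```text
t: 2.95
tool_pos: [0.4807, -0.1773, 0.1021]
tool_rot: [0.378, 3.119, -0.003]
contact_force: [-0.3, -0.7, 0.4]
opening: 0.0278
```

Run:
```python
from mv import *
st()
s=snap('scene','scene2')
p=ctrl.get_obs()['tool_pos']
a,b=proj(s,p);print(a,b)
q=s['color'][:,:,::-1]
x0,y0=int(a)-37,int(b)-35
B=cv2.resize(q[y0:y0+75,x0:x0+75],(600,600),interpolation=2)
cv2.drawMarker(B,(int((a-x0)*8),int((b-y0)*8)),(0,255,0),0,12,1)
for pt,cl in(((.4442,-.1722,.068),(255,0,0)),((.5072,-.1877,.068),(255,0,0))):
    u,v=proj(s,pt);cv2.drawMarker(B,(int((u-x0)*8),int((v-y0)*8)),cl,0,12,1)
cv2.imwrite('pics/g2.png',np.uint8(255*(B/255.)**.5));print(x0,y0)
```

```text
t 2.95 pos [ 0.4807 -0.1773  0.1021] xax [-0.971  0.239 -0.   ] zax [-0.    -0.002 -1.   ] F [-0.3 -0.7  0.4] T [-0.   -0.04  0.01] open 0.0278 q [-0.5  -0.1   1.99 -0.    1.25 -1.83]
201.74627593478553 218.6864278118822
164 183
```

View pics/g2.png

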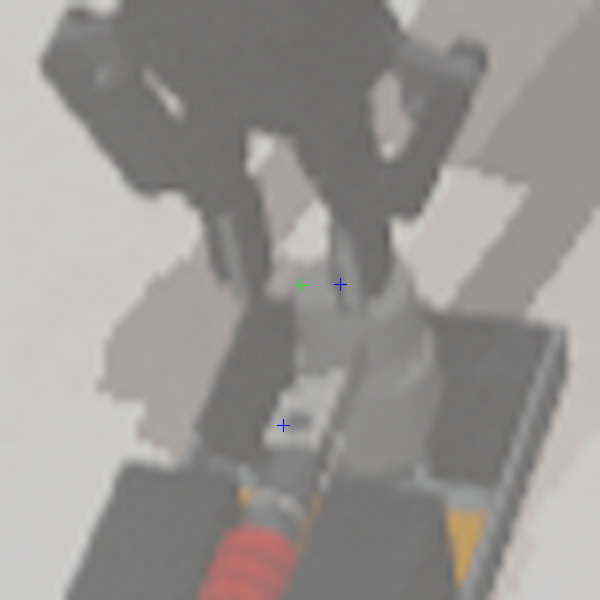

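Emit:
{"op": "play_rows", "data": {
  "motion": [
    [[0.35,0.1,0,1.5,0,0,0],[0.35,0.1,0,3,0,0,0],[0.35,0.1,0,3.8,0,0,0],[0.35,0.1,0,3.8,0,0,0]]
  ]
}}

```text
t: 3.5
tool_pos: [0.48, -0.1774, 0.0643]
tool_rot: [0.378, 3.118, -0.003]
contact_force: [-0.1, -0.1, -0.3]
opening: 0.0278
```

Run:
```python
from mv import *
st()
s=snap('scene','scene3')
q=s['color'][:,:,::-1];x0,y0=164,190
cv2.imwrite('pics/g3.png',np.uint8(255*(cv2.resize(q[y0:y0+75,x0:x0+75],(600,600),interpolation=2)/255.)**.5))
```

```text
t 3.50 pos [ 0.48   -0.1774  0.0643] xax [-0.971  0.239 -0.001] zax [ 0.    -0.002 -1.   ] F [-0.1 -0.1 -0.3] T [ 0.04 -0.05 -0.03] open 0.0278 q [-0.5  -0.05  2.01 -0.    1.18 -1.83]
```

View pics/g3.png

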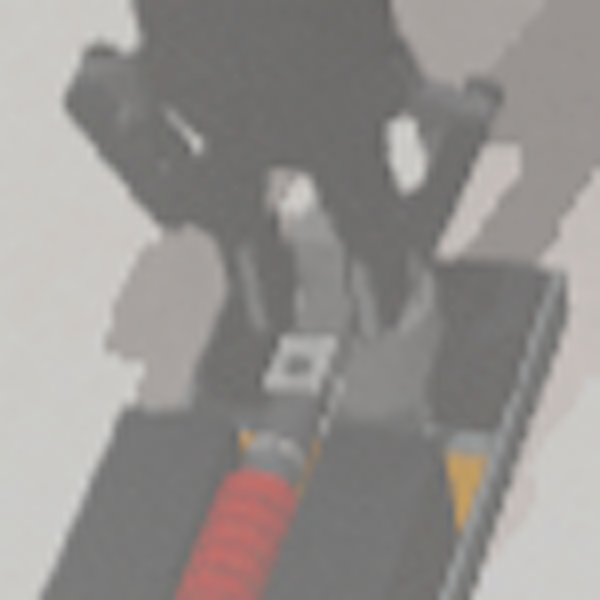

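The neck at (320,280) sits between the two fingers, and no force is showing. I'll go on down and close.

Emit:
{"op": "play_rows", "data": {
  "motion": [
    [[0.35,0,0,1.2,0,0,0],[0.35,0,0,2.4,0,0,0],[0.35,0,0,2.4,0,0,0],[0.7,0,0,2.4,0,0,0],[1,0,0,2.4,0,0,0],[1,0,0,2.4,0,0,0],[1,0,0,2.4,0,0,0],[1,0,0,2.4,0,0,0]]
  ],
  "newtons": 70
}}

```text
t: 4.55
tool_pos: [0.4802, -0.1775, 0.0407]
tool_rot: [0.378, 3.118, -0.004]
contact_force: [0.5, 0.5, -4.5]
opening: 0.0149
```

Run:
```python
from mv import *
st()
```

```text
t 4.55 pos [ 0.4802 -0.1775  0.0407] xax [-0.971  0.239 -0.001] zax [ 0.001 -0.002 -1.   ] F [ 0.5  0.5 -4.5] T [0.01 0.03 0.02] open 0.0149 q [-0.5  -0.02  2.02 -0.    1.13 -1.83]
```

Emit:
{"op": "play_rows", "data": {
  "motion": [
    [[1,0,0,-1.5,0,0,0],[1,0,0,-3.5,0,0,0],[1,0,0,-7,0,0,0],[1,0,0,-12,0,0,0],[1,0,0,-17,0,0,0],[1,0,0,-22,0,0,0],[1,0,0,-22,0,0,0],[1,0,0,-22,0,0,0]]
  ]
}}

```text
t: 5.55
tool_pos: [0.4794, -0.1767, 0.2598]
tool_rot: [-0.379, -3.118, 0.003]
contact_force: [-1.1, 0.2, -5.9]
opening: 0.0144
```

Run:
```python
from mv import *
st()
s=snap('scene','scene4');d=snap('top','top4')
p=ctrl.get_obs()['tool_pos'];a,b=proj(s,p);u,v=proj(d,p)
f=lambda im,x,y:cv2.resize(im['color'][int(y)-50:int(y)+50,int(x)-40:int(x)+40,::-1],(480,600),interpolation=2)
cv2.imwrite('pics/g4.png',cv2.resize(np.uint8(255*(np.hstack([f(s,a,b),f(d,u,v)])/255.)**.5),(800,500)))
# target: hex
h=np.array([.5144,.1971+.0035]); rel([h[0]+.036,h[1],.26],0)
```

```text
t 5.55 pos [ 0.4794 -0.1767  0.2598] xax [-0.971  0.239  0.   ] zax [-0.001 -0.002 -1.   ] F [-1.1  0.2 -5.9] T [-0.03  0.02 -0.02] open 0.0144 q [-0.5  -0.24  1.84 -0.    1.54 -1.83]
row [ 2.07 38.31 -0.24] [ -0.   -0.2 -13.8] | q6 -1.83
```

View pics/g4.png

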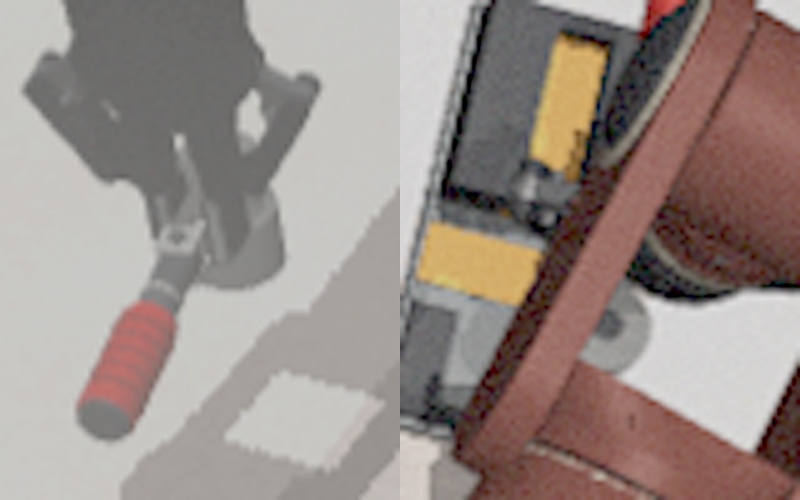

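Run:
```python
from m import *
s=load('scene0');c=[.514,.2]
im=rect(s,c,.152,.03,.00025);g=im.mean(2)
cv2.imwrite('pics/hs.png',cv2.resize(np.uint8(255*(im[:,:,::-1]/255.)**.6),None,fx=2,fy=2))
for w in (95,105,115,120,125):
    cs,_=cv2.findContours(np.uint8(g>w),0,1);k=max(cs,key=cv2.contourArea);M=cv2.moments(k);A=M['m00']
    if A: print(w,A*.0625,c[0]+(M['m01']/A-120)*.00025,c[1]+(M['m10']/A-120)*.00025)
```

```text
95 2314.25 0.5045160644197184 0.20120689410716217
105 2140.53125 0.5028109089935813 0.20143960441089878
115 1681.0 0.49859299709994054 0.20191372168104305
120 1582.21875 0.49783224868822135 0.20192926435056258
125 1534.625 0.4975060699546578 0.20195218531943201
```

View pics/hs.png

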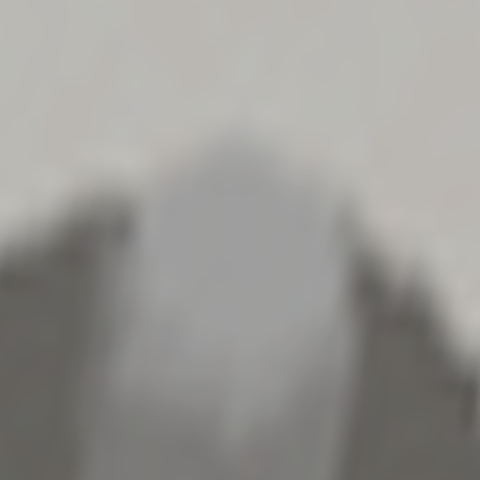

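Emit:
{"op": "play_rows", "data": {
  "motion": [
    [[1,0.3,5.5,-0.2,0,0,-2],[1,0.6,11,-0.2,0,0,-4],[1,0.9,16.5,-0.2,0,0,-6],[1,1.2,22,-0.2,0,0,-8],[1,1.5,27.5,-0.2,0,0,-10],[1,1.8,33,-0.2,0,0,-12],[1,2,36.5,-0.2,0,0,-13.8],[1,2,38.3,-0.2,0,0,-13.8],[1,2,38.3,-0.2,0,0,-13.8],[1,2,38.3,-0.2,0,0,-13.8],[1,2,38.3,-0.2,0,0,-13.8]]
  ]
}}

```text
t: 7.02
tool_pos: [0.551, 0.1992, 0.2594]
tool_rot: [-0.004, -3.138, 0.001]
contact_force: [0.8, 0.3, -4.1]
opening: 0.015
```

Run:
```python
from mv import *
st();rel([.5513,.2005,.2],0)
```

```text
t 7.03 pos [0.551  0.1992 0.2594] xax [-1.     0.002  0.004] zax [-0.004 -0.    -1.   ] F [ 0.8  0.3 -4.1] T [-0.03 -0.    0.04] open 0.0150 q [ 0.22 -0.05  1.67  0.    1.53 -1.35]
row [-0.06  0.13  5.94] [-0.  -0.2 -0.1] | q6 -1.35
```

Emit:
{"op": "play_rows", "data": {
  "motion": [
    [[1,0,0.1,3,0,0,0],[1,0,0.1,5.6,0,0,0],[1,0,0.1,5.6,0,0,0],[1,0,0.1,5.6,0,0,0]]
  ]
}}

```text
t: 7.52
tool_pos: [0.5514, 0.1998, 0.2048]
tool_rot: [-0.005, -3.14, 0.0]
contact_force: [-0.0, -0.2, -4.0]
opening: 0.0149
```

Run:
```python
from mv import *
st()
s=snap('scene','scene5');d=snap('top','top5')
f=lambda im,x,y:cv2.resize(im['color'][int(y)-50:int(y)+50,int(x)-40:int(x)+40,::-1],(480,600),interpolation=2)
cv2.imwrite('pics/g5.png',cv2.resize(np.uint8(255*(np.hstack([f(s,354,205),f(d,280,262)])/255.)**.5),(800,500)))
```

```text
t 7.53 pos [0.5514 0.1998 0.2048] xax [-1.     0.003  0.002] zax [-0.002 -0.    -1.   ] F [-0.  -0.2 -4. ] T [-0.01 -0.07 -0.03] open 0.0149 q [ 0.22 -0.02  1.73  0.    1.43 -1.35]
```

View pics/g5.png

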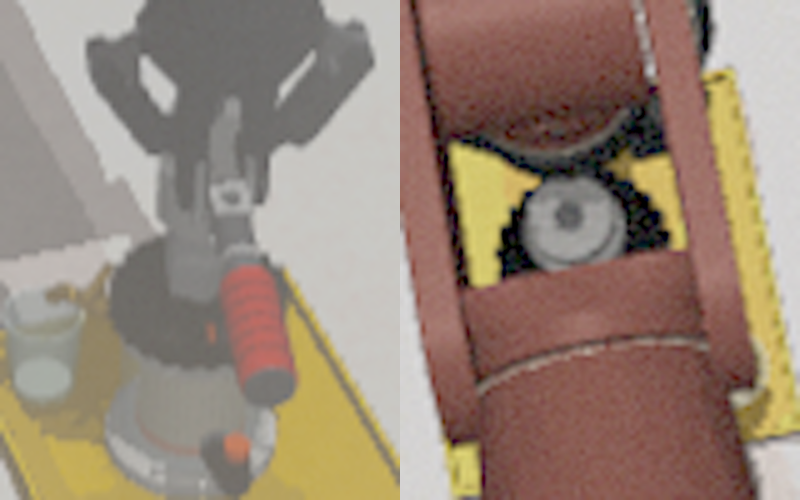

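Run:
```python
from m import *
d=load('top5');print(onz(d,273.6,255.2,.2327))
c=[.5146,.1975];im=rect(d,c,.2327,.03,.00025);g=cv2.cvtColor(im,7)
cv2.imwrite('pics/hd.png',cv2.resize(np.uint8(255*(im[:,:,::-1]/255.)**.6),None,fx=2,fy=2))
```

```text
[0.51517231 0.19747487 0.2327    ]
```

View pics/hd.png

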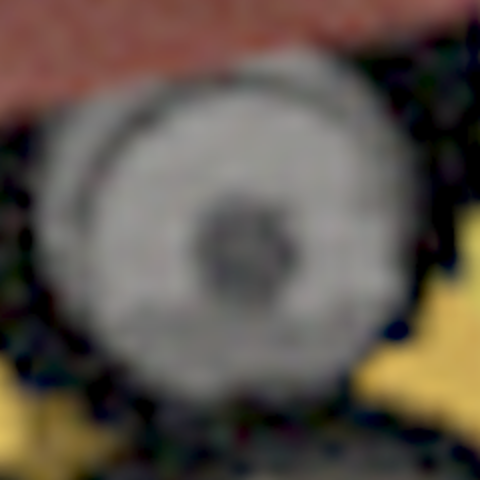

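Emit:
{"op": "play_rows", "data": {
  "motion": [
    [[1,0.07,-0.04,1,0,0,0],[1,0.07,-0.04,1.8,0,0,0],[1,0.07,-0.04,2.1,0,0,0],[1,0.07,-0.04,2.4,0,0,0],[1,0.07,-0.04,2.4,0,0,0]]
  ]
}}

```text
t: 8.25
tool_pos: [0.551, 0.1997, 0.1812]
tool_rot: [-0.004, -3.141, -0.0]
contact_force: [0.8, 0.5, -5.1]
opening: 0.0148
```

Run:
```python
from mv import *
st()
```

```text
t 8.25 pos [0.551  0.1997 0.1812] xax [-1.     0.003  0.001] zax [-0.001  0.    -1.   ] F [ 0.8  0.5 -5.1] T [-0.   -0.04 -0.03] open 0.0148 q [ 0.22 -0.    1.75  0.    1.39 -1.35]
```

Emit:
{"op": "play_rows", "data": {
  "motion": [
    [[1,0,0,0.3,0,0,0],[1,0,0,0.6,0,0,0],[1,0,0,0.8,0,0,0],[1,0,0,0.8,0,0,0]]
  ]
}}

```text
t: 8.75
tool_pos: [0.5508, 0.1997, 0.1729]
tool_rot: [-0.004, -3.14, -0.0]
contact_force: [-0.5, -0.3, -4.9]
opening: 0.0148
```

Run:
```python
from mv import *
st()
```

```text
t 8.75 pos [0.5508 0.1997 0.1729] xax [-1.     0.003  0.002] zax [-0.002  0.    -1.   ] F [-0.5 -0.3 -4.9] T [ 0.02 -0.03  0.03] open 0.0148 q [ 0.22  0.    1.76  0.    1.38 -1.35]
```

Emit:
{"op": "play_rows", "data": {
  "motion": [
    [[1,0,0,0.3,0,0,0],[1,0,0,0.6,0,0,0],[1,0,0,0.8,0,0,0],[1,0,0,0.9,0,0,0],[1,0,0,1.0,0,0,0],[1,0,0,1.0,0,0,0]]
  ]
}}

```text
t: 9.5
tool_pos: [0.5508, 0.1997, 0.1629]
tool_rot: [-0.004, -3.14, -0.0]
contact_force: [-0.7, 0.0, -4.5]
opening: 0.0149
```

Run:
```python
from mv import *
st()
```

```text
t 9.50 pos [0.5508 0.1997 0.1629] xax [-1.     0.003  0.002] zax [-0.002  0.    -1.   ] F [-0.7  0.  -4.5] T [-0.04 -0.05 -0.  ] open 0.0149 q [ 0.22  0.01  1.77  0.    1.36 -1.35]
```

Emit:
{"op": "play_rows", "data": {
  "motion": [
    [[1,0,0,0.1,0,0,0],[1,0,0,0.2,0,0,0],[1,0,0,0.2,0,0,0]]
  ]
}}

```text
t: 9.88
tool_pos: [0.5512, 0.1998, 0.1622]
tool_rot: [-0.004, -3.141, -0.0]
contact_force: [-1.5, -1.1, 2.8]
opening: 0.0143
```

Run:
```python
from mv import *
st()
s=snap('scene','scene6');d=snap('top','top6')
f=lambda im,x,y:cv2.resize(im['color'][int(y)-50:int(y)+50,int(x)-40:int(x)+40,::-1],(480,600),interpolation=2)
cv2.imwrite('pics/g6.png',cv2.resize(np.uint8(255*(np.hstack([f(s,354,205),f(d,280,262)])/255.)**.5),(800,500)))
```

```text
t 9.88 pos [0.5512 0.1998 0.1622] xax [-1.     0.003  0.   ] zax [-0.  0. -1.] F [-1.5 -1.1  2.8] T [-0.08  0.47 -0.02] open 0.0143 q [ 0.22  0.01  1.77  0.    1.36 -1.35]
```

View pics/g6.png

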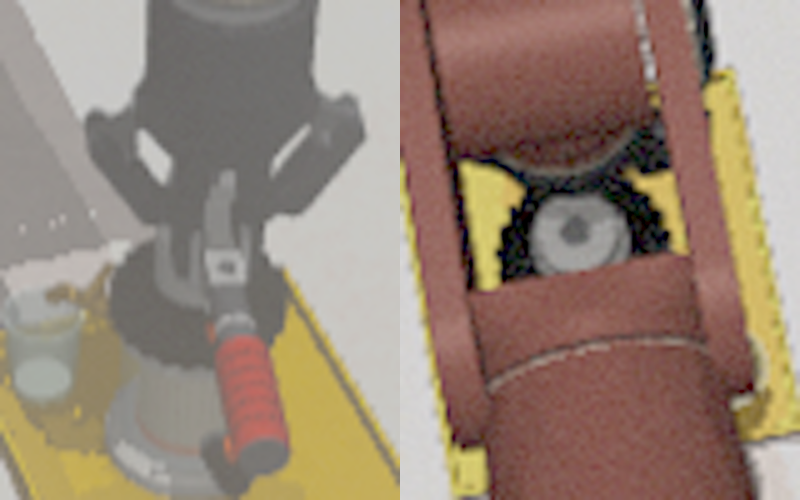

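The socket is seated: contact came at the expected height, and the head rests on the cap. I'll let go and rise.

Emit:
{"op": "play_rows", "data": {
  "motion": [
    [[0.35,0,0,0,0,0,0],[0.35,0,0,0,0,0,0],[0.35,0,0,0,0,0,0],[0.2,0,0,0,0,0,0],[0.2,0,0,-2,0,0,0],[0,0,0,-5,0,0,0],[0,0,0,-8,0,0,0],[0,-7,0,-8,0,0,0],[0,-7,0,-8,0,0,0]]
  ]
}}

```text
t: 11.1
tool_pos: [0.6238, 0.1992, 0.2427]
tool_rot: [0.006, 3.141, 0.0]
contact_force: [0.4, -0.0, -0.6]
opening: 0.0424
```

Run:
```python
from mv import *
st()
s=snap('scene','scene7');d=snap('top','top7')
f=lambda im,x,y:cv2.resize(im['color'][int(y)-50:int(y)+50,int(x)-40:int(x)+40,::-1],(480,600),interpolation=2)
cv2.imwrite('pics/g7.png',cv2.resize(np.uint8(255*(np.hstack([f(s,354,225),f(d,280,252)])/255.)**.5),(800,500)))
```

```text
t 11.10 pos [0.6238 0.1992 0.2427] xax [-1.     0.004 -0.001] zax [ 0.001  0.    -1.   ] F [ 0.4 -0.  -0.6] T [0.   0.01 0.02] open 0.0424 q [ 0.2   0.12  1.53  0.    1.5  -1.37]
```

View pics/g7.png

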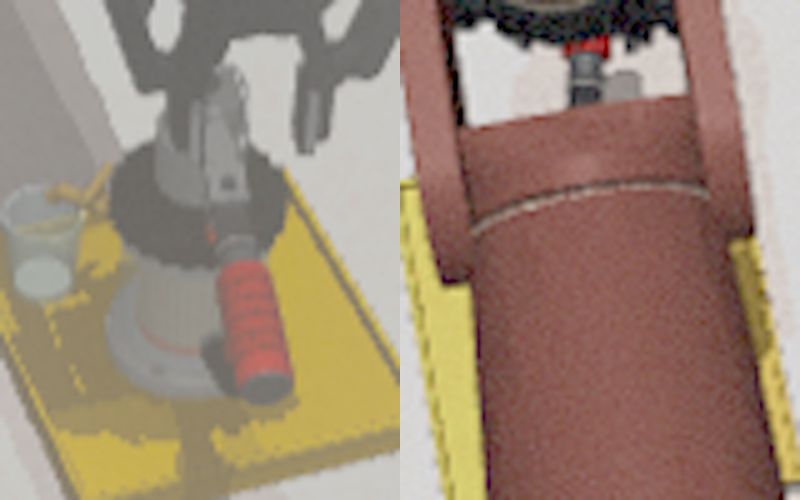

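Run:
```python
from mv import *
s=load('scene7')
o,r=ray(s,367.4,252.0)
for dr in(0,3,5,7):
    a=np.radians(dr);print(dr,proj(s,[.5148+.175*np.cos(a),.2,.181-.175*np.sin(a)]),'piv',proj(s,[.5148+.064*np.cos(a),.2,.1905-.064*np.sin(a)]))
print('grip red centroid')
hsv=cv2.cvtColor(s['color'],cv2.COLOR_RGB2HSV)
m=np.uint8(((hsv[...,0]<8)|(hsv[...,0]>172))&(hsv[...,1]>130)&(hsv[...,2]>60))
m[:,:330]=0;m[:,390:]=0;m[:215]=0;m[265:]=0
n,l,stt,ce=cv2.connectedComponentsWithStats(m);print(stt[1:],ce[1:])
for dr in(0,3,5,7):
    a=np.radians(dr);print(dr,proj(s,[.5148+.142*np.cos(a)+.004,.2,.181-.142*np.sin(a)+.008]))
```

```text
0 [366.39811243 245.15860176] piv [358.75634798 208.19203518]
3 [366.13319852 247.94339523] piv [358.67850362 209.22798033]
5 [365.93875048 249.6932196 ] piv [358.62036834 209.88700217]
7 [365.73056009 251.35561263] piv [358.55735338 210.51982272]
grip red centroid
[[356 222   1   1   1]
 [358 227  14  24 227]] [[356.         222.        ]
 [364.2246696  238.45374449]]
0 [364.46092003 233.35822186]
3 [364.25651121 235.64493401]
5 [364.10582363 237.08745518]
7 [363.94397978 238.46259025]
```

Emit:
{"op": "play_rows", "data": {
  "motion": [
    [[0,-3.2,0.05,1,0,0,0],[0,-3.2,0.05,4,0,0,0],[0,-3.2,0.05,7,0,0,0],[0,-3.2,0.05,9.6,0,0,0],[0,-3.2,0.05,9.6,0,0,0]]
  ]
}}

```text
t: 11.82
tool_pos: [0.6515, 0.1998, 0.1446]
tool_rot: [-0.004, -3.136, 0.001]
contact_force: [0.7, 1.2, 0.9]
opening: 0.0428
```

Run:
```python
from mv import *
st()
s=snap('scene','scene8')
f=lambda im,x,y:cv2.resize(im['color'][int(y)-50:int(y)+50,int(x)-50:int(x)+50,::-1],(600,600),interpolation=2)
cv2.imwrite('pics/g8.png',np.uint8(255*(f(s,360,225)/255.)**.5))
d=load('top0')
print('spin',onz(d,338,172,.125),'elem',onz(d,178,250,.108))
```

```text
t 11.82 pos [0.6515 0.1998 0.1446] xax [-1.     0.003  0.005] zax [-0.005 -0.001 -1.   ] F [0.7 1.2 0.9] T [-0.03  0.05 -0.03] open 0.0428 q [ 0.19  0.25  1.54  0.    1.35 -1.38]
spin [0.75223069 0.04812041 0.125     ] elem [0.53996742 0.44649154 0.108     ]
```

View pics/g8.png

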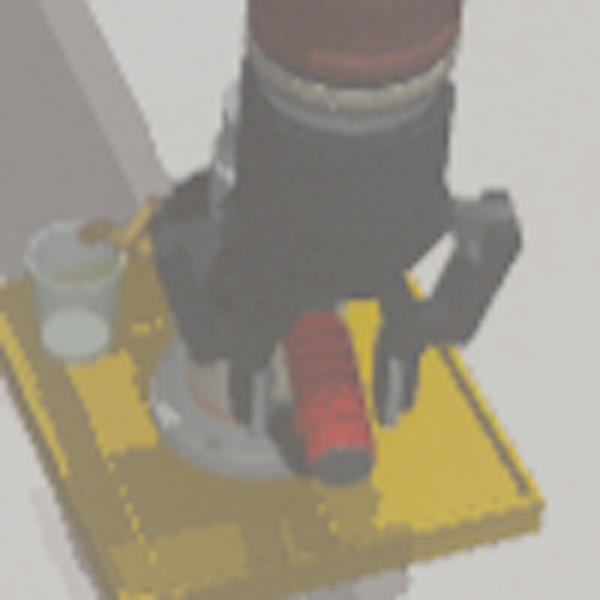

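Emit:
{"op": "play_rows", "data": {
  "motion": [
    [[0.2,-0.2,0,0,0,0,0],[0.5,-0.2,0,0,0,0,0],[1,-0.2,0,0,0,0,0],[1,-0.2,0,0,0,0,0],[1,-0.2,0,0,0,0,0]]
  ],
  "newtons": 30
}}

```text
t: 12.5
tool_pos: [0.6562, 0.2002, 0.1483]
tool_rot: [0.005, 3.139, 0.001]
contact_force: [3.9, 0.0, 4.5]
opening: 0.025
```

```bash
cat > arc.py <<'E'
from mv import *
C=np.array([.5148,.2]);PV=.064
def arc(dl):
    """tool-frame rows for turning by -dl deg about stand axis"""
    o=ctrl.get_obs();Rc=R.from_rotvec(o['tool_rot']);p=o['tool_pos']
    for a in dl:
        Rz=R.from_rotvec([0,0,-np.radians(a)]);c=np.r_[C,p[2]]
        q=c+Rz.apply(p-c);s=Rc.inv().apply(q-p)*100;dr=(Rc.inv()*Rz*Rc).as_rotvec(degrees=True)
        print(a,np.round(s,2),np.round(dr,1))
    v=p[:2]-C;print('radius',np.linalg.norm(v),'ang',np.degrees(np.arctan2(v[1],v[0])))
    t=np.array([v[1],-v[0]])/np.linalg.norm(v);print('tangential F (+ = resists cw)',-o['contact_force'][:2]@t)
E
python3 - <<'E'
from arc import *
st();arc([4,8,12,16])
E
```

```text
t 12.50 pos [0.6562 0.2002 0.1483] xax [-1.     0.003 -0.002] zax [ 0.002  0.001 -1.   ] F [3.9 0.  4.5] T [ 0.12 -0.49  0.07] open 0.0250 q [ 0.19  0.25  1.53  0.    1.35 -1.38]
4 [ 0.03 -0.99 -0.  ] [ 0. -0.  4.]
8 [ 0.13 -1.97 -0.  ] [ 0. -0.  8.]
12 [ 0.3  -2.94 -0.  ] [ 0. -0. 12.]
16 [ 0.53 -3.9  -0.  ] [ 0. -0. 16.]
radius 0.14143836720234523 ang 0.06582917056969657
tangential F (+ = resists cw) 0.022816703381072775
```

Emit:
{"op": "play_rows", "data": {
  "motion": [
    [[1,0.01,-0.5,0,0,0,2],[1,0.03,-0.99,0,0,0,4],[1,0.08,-1.48,0,0,0,6],[1,0.13,-1.97,0,0,0,8],[1,0.21,-2.46,0,0,0,10],[1,0.3,-2.94,0,0,0,12],[1,0.3,-2.94,0,0,0,12]]
  ]
}}

```text
t: 13.38
tool_pos: [0.6532, 0.1701, 0.1483]
tool_rot: [0.335, 3.121, 0.001]
contact_force: [1.8, 0.3, 4.0]
opening: 0.025
```

Run:
```python
from arc import *
st();arc([1,2,3,4,6,8,10])
```

```text
t 13.38 pos [0.6532 0.1701 0.1483] xax [-0.977  0.212 -0.002] zax [ 0.002  0.    -1.   ] F [1.8 0.3 4. ] T [-0.03 -0.41  0.  ] open 0.0250 q [ 0.14  0.23  1.56 -0.    1.35 -1.21]
1 [ 0.   -0.25 -0.  ] [ 0. -0.  1.]
2 [ 0.01 -0.49 -0.  ] [ 0. -0.  2.]
3 [ 0.02 -0.74 -0.  ] [ 0. -0.  3.]
4 [ 0.03 -0.99 -0.  ] [ 0. -0.  4.]
6 [ 0.08 -1.48 -0.  ] [ 0. -0.  6.]
8 [ 0.14 -1.97 -0.  ] [ 0. -0.  8.]
10 [ 0.21 -2.46 -0.  ] [ 0. -0. 10.]
radius 0.14159270752343742 ang -12.174458529328438
tangential F (+ = resists cw) 0.6506699418008411
```

Emit:
{"op": "play_rows", "data": {
  "motion": [
    [[1,0.01,-0.49,0,0,0,2],[1,0.03,-0.99,0,0,0,4],[1,0.08,-1.48,0,0,0,6],[1,0.08,-1.48,0,0,0,6]]
  ]
}}

```text
t: 13.88
tool_pos: [0.6492, 0.1553, 0.1483]
tool_rot: [0.499, 3.099, 0.001]
contact_force: [3.6, 0.9, 3.9]
opening: 0.025
```

Run:
```python
from arc import *
st();arc([1,2,3,4,5,6])
s=snap('scene','scene9');d=snap('top','top9')
f=lambda im,x,y:cv2.resize(im['color'][int(y)-50:int(y)+50,int(x)-40:int(x)+40,::-1],(480,600),interpolation=2)
cv2.imwrite('pics/g9.png',cv2.resize(np.uint8(255*(np.hstack([f(s,354,215),f(d,280,252)])/255.)**.5),(800,500)))
```

```text
t 13.88 pos [0.6492 0.1553 0.1483] xax [-0.949  0.314 -0.002] zax [ 0.002  0.    -1.   ] F [3.6 0.9 3.9] T [ 0.01 -0.49 -0.1 ] open 0.0250 q [ 0.12  0.21  1.58 -0.    1.35 -1.13]
1 [ 0.   -0.25 -0.  ] [ 0. -0.  1.]
2 [ 0.01 -0.49 -0.  ] [ 0. -0.  2.]
3 [ 0.02 -0.74 -0.  ] [ 0. -0.  3.]
4 [ 0.04 -0.99 -0.  ] [ 0. -0.  4.]
5 [ 0.06 -1.23 -0.  ] [ 0. -0.  5.]
6 [ 0.08 -1.48 -0.  ] [ 0. -0.  6.]
radius 0.1416327447124746 ang -18.37899687017034
tangential F (+ = resists cw) 2.0119934644759976
```

View pics/g9.png

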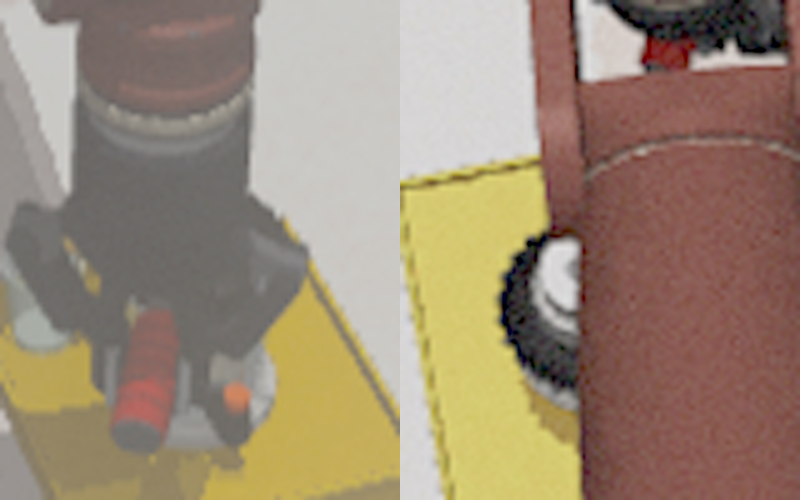

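Emit:
{"op": "play_rows", "data": {
  "motion": [
    [[1,0.0,-0.25,0,0,0,1],[1,0.01,-0.49,0,0,0,2],[1,0.02,-0.74,0,0,0,3],[1,0.02,-0.74,0,0,0,3]]
  ]
}}

```text
t: 14.48
tool_pos: [0.6468, 0.1484, 0.1484]
tool_rot: [0.58, 3.085, 0.0]
contact_force: [4.4, 0.5, 2.9]
opening: 0.0251
```

Run:
```python
from arc import *
st();arc([2,3])
```

```text
t 14.47 pos [0.6468 0.1484 0.1484] xax [-0.932  0.363 -0.002] zax [ 0.002 -0.    -1.   ] F [4.4 0.5 2.9] T [ 0.07 -0.6  -0.07] open 0.0251 q [ 0.11  0.2   1.59 -0.    1.35 -1.09]
2 [ 0.01 -0.49 -0.  ] [ 0. -0.  2.]
3 [ 0.02 -0.74 -0.  ] [ 0. -0.  3.]
radius 0.14169151941857983 ang -21.3656479440027
tangential F (+ = resists cw) 2.0651817035759965
```

Emit:
{"op": "play_rows", "data": {
  "motion": [
    [[1,0.0,-0.25,0,0,0,1],[1,0.01,-0.49,0,0,0,2],[1,0.01,-0.49,0,0,0,2]]
  ]
}}

```text
t: 14.85
tool_pos: [0.645, 0.1439, 0.1484]
tool_rot: [0.634, 3.074, 0.001]
contact_force: [4.6, 1.5, 3.3]
opening: 0.0247
```

Run:
```python
from arc import *
st();arc([2,3])
```

```text
t 14.85 pos [0.645  0.1439 0.1484] xax [-0.918  0.396 -0.002] zax [ 0.003  0.    -1.   ] F [4.6 1.5 3.3] T [ 0.34 -0.68 -0.  ] open 0.0247 q [ 0.11  0.19  1.6  -0.    1.34 -1.06]
2 [ 0.01 -0.49 -0.  ] [ 0. -0.  2.]
3 [ 0.02 -0.74 -0.  ] [ 0. -0.  3.]
radius 0.14176157086964544 ang -23.325184768432838
tangential F (+ = resists cw) 3.1721131941525824
```

Emit:
{"op": "play_rows", "data": {
  "motion": [
    [[1,0.0,-0.25,0,0,0,1],[1,0.01,-0.49,0,0,0,2],[1,0.01,-0.49,0,0,0,2]]
  ]
}}

```text
t: 15.22
tool_pos: [0.6432, 0.14, 0.1486]
tool_rot: [0.687, 3.062, 0.004]
contact_force: [5.1, 2.0, 3.1]
opening: 0.025
```

Run:
```python
from arc import *
st();arc([2,3])
```

```text
t 15.22 pos [0.6432 0.14   0.1486] xax [-0.904  0.427 -0.003] zax [ 0.004  0.001 -1.   ] F [5.1 2.  3.1] T [ 0.58 -0.78  0.22] open 0.0250 q [ 0.1   0.19  1.61  0.    1.34 -1.03]
2 [ 0.01 -0.49 -0.  ] [ 0. -0.  2.]
3 [ 0.02 -0.74 -0.  ] [ 0. -0.  3.]
radius 0.1417254620141949 ang -25.050825596365193
tangential F (+ = resists cw) 3.993278818855773
```

Emit:
{"op": "play_rows", "data": {
  "motion": [
    [[1,0.0,-0.25,0,0,0,1],[1,0.01,-0.49,0,0,0,2],[1,0.01,-0.49,0,0,0,2]]
  ]
}}

```text
t: 15.6
tool_pos: [0.6415, 0.1366, 0.1491]
tool_rot: [0.738, 3.049, 0.007]
contact_force: [4.2, 3.8, 3.7]
opening: 0.0247
```

Run:
```python
from arc import *
st();arc([2,3])
```

```text
t 15.60 pos [0.6415 0.1366 0.1491] xax [-0.889  0.457 -0.003] zax [ 0.006  0.003 -1.   ] F [4.2 3.8 3.7] T [ 0.74 -0.9   0.51] open 0.0247 q [ 0.1   0.18  1.61  0.    1.34 -1.  ]
2 [ 0.   -0.49 -0.  ] [ 0. -0.  2.]
3 [ 0.01 -0.74 -0.  ] [ 0. -0.  3.]
radius 0.14167558911605022 ang -26.59058017978625
tangential F (+ = resists cw) 5.2345309389726316
```

Emit:
{"op": "play_rows", "data": {
  "motion": [
    [[1,0,-0.25,0,0,0,0],[1,0.01,-0.5,0,0,0,0],[1,0.01,-0.5,0,0,0,0]]
  ]
}}

```text
t: 15.98
tool_pos: [0.6403, 0.1345, 0.15]
tool_rot: [0.737, 3.046, 0.016]
contact_force: [7.0, 8.0, 3.6]
opening: 0.0251
```

Run:
```python
from arc import *
st();arc([2,3])
```

```text
t 15.97 pos [0.6403 0.1345 0.15  ] xax [-0.889  0.457 -0.005] zax [ 0.01   0.008 -1.   ] F [7.  8.  3.6] T [ 1.44 -1.22 -0.06] open 0.0251 q [ 0.09  0.17  1.62  0.01  1.34 -1.01]
2 [ 0.01 -0.49 -0.01] [ 0. -0.  2.]
3 [ 0.02 -0.74 -0.01] [ 0. -0.  3.]
radius 0.14152926840125354 ang -27.57061113761163
tangential F (+ = resists cw) 10.319166282974045
```

Emit:
{"op": "play_rows", "data": {
  "motion": [
    [[1,0,-0.25,0,0,0,1],[1,0.02,-0.5,0,0,0,2],[1,0.02,-0.6,0,0,0,3],[1,0.02,-0.6,0,0,0,3]]
  ]
}}

```text
t: 16.48
tool_pos: [0.6384, 0.1313, 0.1506]
tool_rot: [0.814, 3.024, 0.024]
contact_force: [6.9, 6.6, 2.1]
opening: 0.0253
```

Run:
```python
from arc import *
st();arc([2,3])
```

```text
t 16.48 pos [0.6384 0.1313 0.1506] xax [-0.865  0.502 -0.005] zax [ 0.013  0.012 -1.   ] F [6.9 6.6 2.1] T [ 1.22 -1.21  0.19] open 0.0253 q [ 0.08  0.16  1.63  0.01  1.33 -0.96]
2 [-0.   -0.49 -0.01] [ 0. -0.  2.]
3 [ 0.01 -0.74 -0.01] [ 0.  -0.1  3. ]
radius 0.1414070430517668 ang -29.087779139741595
tangential F (+ = resists cw) 9.152251048838023
```

Emit:
{"op": "play_rows", "data": {
  "motion": [
    [[1,0,-0.4,0,0,0,2],[1,0.02,-0.7,0,0,0,4],[1,0.04,-1.0,0,0,0,6],[1,0.08,-1.3,0,0,0,8],[1,0.08,-1.3,0,0,0,8]]
  ]
}}

```text
t: 17.1
tool_pos: [0.6322, 0.122, 0.1511]
tool_rot: [1.022, 2.959, 0.031]
contact_force: [6.6, 6.1, 2.3]
opening: 0.0252
```

Run:
```python
from arc import *
st();arc([2])
s=snap('scene','scene10');d=snap('top','top10')
f=lambda im,x,y:cv2.resize(im['color'][int(y)-50:int(y)+50,int(x)-40:int(x)+40,::-1],(480,600),interpolation=2)
cv2.imwrite('pics/g10.png',cv2.resize(np.uint8(255*(np.hstack([f(s,340,215),f(d,280,252)])/255.)**.5),(800,500)))
```

```text
t 17.10 pos [0.6322 0.122  0.1511] xax [-0.787  0.617 -0.003] zax [ 0.017  0.015 -1.   ] F [6.6 6.1 2.3] T [ 0.89 -1.13  0.21] open 0.0252 q [ 0.07  0.14  1.65  0.01  1.33 -0.84]
2 [-0.03 -0.49 -0.01] [ 0. -0.  2.]
radius 0.14093946228565626 ang -33.59190117816506
tangential F (+ = resists cw) 8.720556924298686
```

View pics/g10.png

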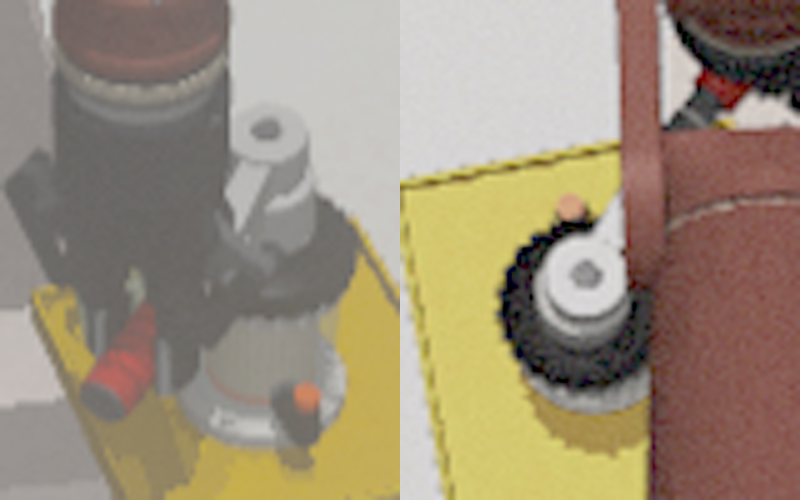

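Grip force held at about 9 N while the handle turned a further 11°, which is a fold of about 0.19 rad, so the joint has tripped. I'll relieve it now.

Emit:
{"op": "play_rows", "data": {
  "motion": [
    [[1,0,0.3,0,0,0,-2],[1,0.02,0.6,0,0,0,-4],[1,0.04,0.8,0,0,0,-6],[1,0.08,1.1,0,0,0,-8],[1,0.08,1.1,0,0,0,-8]]
  ]
}}

```text
t: 17.82
tool_pos: [0.6386, 0.1321, 0.1512]
tool_rot: [0.809, 3.023, 0.032]
contact_force: [5.2, 3.5, 2.2]
opening: 0.0252
```

Run:
```python
from arc import *
st();arc([-2])
```

```text
t 17.82 pos [0.6386 0.1321 0.1512] xax [-0.866  0.499 -0.007] zax [ 0.017  0.016 -1.   ] F [5.2 3.5 2.2] T [ 0.55 -0.89  0.51] open 0.0252 q [ 0.08  0.16  1.63  0.02  1.33 -0.97]
-2 [0.02 0.49 0.01] [-0.  0. -2.]
radius 0.14126007853800643 ang -28.748370687209565
tangential F (+ = resists cw) 5.574971878137589
```

Emit:
{"op": "play_rows", "data": {
  "motion": [
    [[1,0,0.15,0,0,0,-1.5],[1,0,0.25,0,0,0,-3],[1,0,0.25,0,0,0,-3]]
  ]
}}

```text
t: 18.2
tool_pos: [0.6401, 0.1347, 0.1511]
tool_rot: [0.729, 3.042, 0.033]
contact_force: [4.6, 2.6, 2.1]
opening: 0.0253
```

Run:
```python
from arc import *
st();arc([-2])
```

```text
t 18.20 pos [0.6401 0.1347 0.1511] xax [-0.891  0.454 -0.008] zax [ 0.018  0.017 -1.   ] F [4.6 2.6 2.1] T [ 0.48 -0.85 -0.24] open 0.0253 q [ 0.09  0.17  1.63  0.02  1.33 -1.02]
-2 [0.   0.49 0.01] [-0.  0. -2.]
radius 0.14128911924800555 ang -27.519796872805006
tangential F (+ = resists cw) 4.409786260883773
```

Emit:
{"op": "play_rows", "data": {
  "motion": [
    [[1,0,0.1,0,0,0,0],[0.5,0,0.1,0,0,0,0],[0,0,0.1,0,0,0,0],[0,0,0.1,0,0,0,0],[0,0,0.1,0,0,0,0]]
  ]
}}

```text
t: 18.82
tool_pos: [0.6396, 0.1356, 0.1501]
tool_rot: [0.73, 3.044, 0.031]
contact_force: [0.4, -0.4, -0.2]
opening: 0.0425
```

Run:
```python
from arc import *
st();rel([.641,.137,.26],-27)
```

```text
t 18.82 pos [0.6396 0.1356 0.1501] xax [-0.891  0.453 -0.006] zax [ 0.016  0.017 -1.   ] F [ 0.4 -0.4 -0.2] T [ 0.03  0.01 -0.02] open 0.0425 q [ 0.09  0.17  1.63  0.02  1.33 -1.02]
row [ -0.13   0.43 -10.98] [1.3 0.4 0. ] | q6 -1.02
```

Emit:
{"op": "play_rows", "data": {
  "motion": [
    [[0,0,0,-2,0,0,0],[0,0,0,-5,0,0,0],[0,0,0,-10,0,0,0],[0,0,0,-15,0,0,0],[0,4,5,-15,0,0,0],[0,8,10,-15,0,0,0],[0,11,16,-15,0,0,0],[0,14,22,-15,0,0,0],[0,18,28,-15,0,0,0],[0,18,28,-15,0,0,0],[0,18,28,-15,0,0,0]]
  ]
}}

```text
t: 20.2
tool_pos: [0.6034, 0.4651, 0.3059]
tool_rot: [0.727, 3.044, 0.031]
contact_force: [-0.1, 0.0, 0.2]
opening: 0.0427
```

Run:
```python
from arc import *
st()
s=snap('scene','scene11');d=snap('top','top11')
f=lambda im,x,y:cv2.resize(im['color'][int(y)-50:int(y)+50,int(x)-40:int(x)+40,::-1],(480,600),interpolation=2)
cv2.imwrite('pics/g11.png',cv2.resize(np.uint8(255*(np.hstack([f(s,350,215),f(d,280,242)])/255.)**.5),(800,500)))
```

```text
t 20.20 pos [0.6034 0.4651 0.3059] xax [-0.892  0.452 -0.007] zax [ 0.016  0.017 -1.   ] F [-0.1  0.   0.2] T [-0.03  0.06 -0.01] open 0.0427 q [ 0.56  0.33  1.18  0.01  1.61 -0.54]
```

View pics/g11.png

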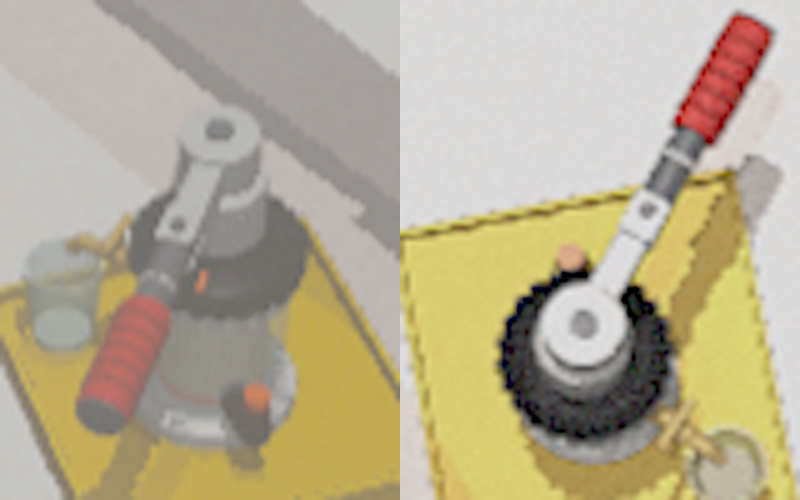

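View pics/scene11.png

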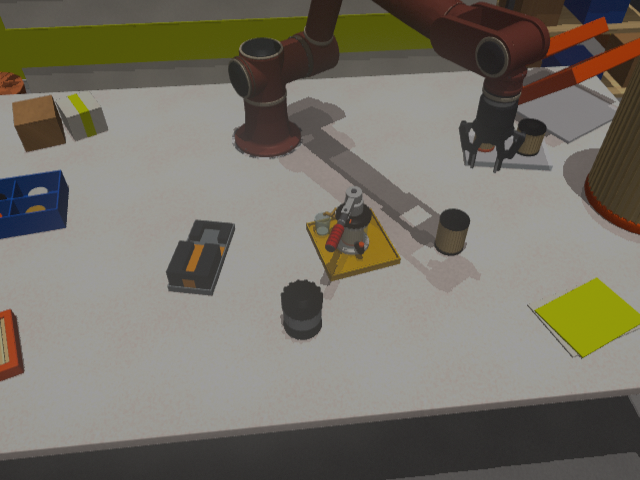

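View pics/top11.png

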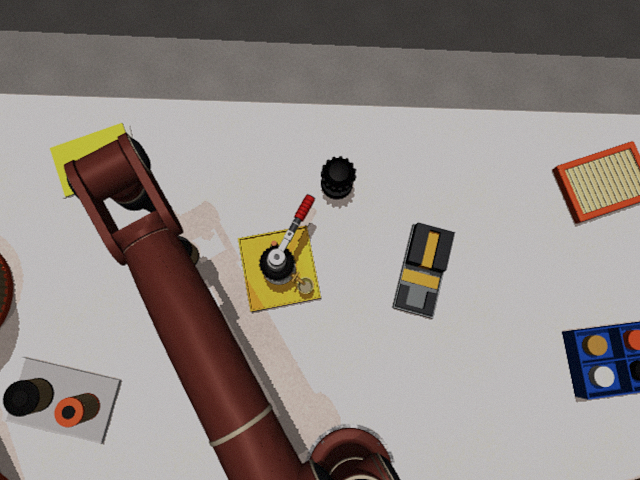

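Run:
```python
from m import *
for f in('scene0','scene11'):
    s=load(f);im=s['color'][205:235,340:368].astype(int)
    m=(im[...,0]-im[...,2]>50)&(im[...,0]-im[...,1]>30)
    ys,xs=np.nonzero(m);w=(im[...,0]-im[...,2])[m];k=(ys<25)
    u,v=np.average(xs[k],weights=w[k])+340,np.average(ys[k],weights=w[k])+205
    for z in(.11,.12):
        p=onz(s,u,v,z);e=p[:2]-[.5147,.2003];print(f,len(xs),round(u,1),round(v,1),z,np.linalg.norm(e),np.degrees(np.arctan2(e[1],e[0])))
d=load('top11');hd=onz(d,240+(583-400)/5,192+323/5,.1905);pv=onz(d,240+247/5,192+210/5,.1895-.008);
g=onz(d,240+327/5,192+75/5,.165+.012)
for a,b in((hd,pv),(pv,g)): print(np.degrees(np.arctan2(*(b-a)[[1,0]])),np.linalg.norm((b-a)[:2]))
```

```text
scene0 4 355.8 220.9 0.11 0.022837763512145427 7.462206351808857
scene0 4 355.8 220.9 0.12 0.03297117695359955 1.5722903164148343
scene11 33 343.5 225.4 0.11 0.046095306923130505 -40.200496509730925
scene11 33 343.5 225.4 0.12 0.05523783514199902 -34.739075852990325
-26.107882470654495 0.06363755542883755
-27.795812281234728 0.07809271711899388
```

Run:
```python
from mv import *
st();print(ctrl.finish_job())
```

```text
t 20.30 pos [0.6042 0.4629 0.3059] xax [-0.891  0.454 -0.007] zax [ 0.016  0.016 -1.   ] F [-0.1 -0.  -0.4] T [-0.03  0.08  0.03] open 0.0427 q [ 0.55  0.33  1.18  0.01  1.61 -0.54]
the job is handed in; nothing more can be done
None
```

The filter housing is closed and the job was handed in at 20.3 s. I seated the wrench on the cap and let go. I then took it by the red grip and swung it clockwise until the joint tripped. After easing the handle back I opened the fingers and moved the arm clear.

**Seating:** The socket met firm resistance at the height expected for fully down. The wrench then stayed on by itself, drooping about 7°.

**Cap home:** The force at the grip stayed at 1–3 N while the cap turned, then climbed to about 10 N at the hard stop. The neck ended about 26° clockwise of its start. That fits the roughly 22° the cap had left plus some play in the socket.

**Trip:** The moment at the joint stayed flat at about 0.9 N m while the handle folded to an estimated 0.19 rad. That is above the 0.12 trip mark and well short of the 0.5 end of fold.

**Final pictures:** The wrench sits on the cap with its handle straight to within the 1.7° I could measure. The beaker, spin-on filter and paper element look unmoved.

**Checks that disagreed or failed:**
- The two cameras differed by about 3.5 mm in y. I relied on the scene camera, which matched the gripper's known position.
- My colour-mask reading of the orange cap mark failed because it picked up the red grip. A rough reading by eye gave about 21° of turn, which agrees with the rest.

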